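# Refit the control knob on its D-shaft and hold it pressed

### The job

The control knob has come off the bag sealer's control box and stands on the table. Pick it up, turn it so that the flat in its bore meets the flat of the bare D-shaft (knob pointer lined up over the index tab of the shaft's shoulder), push it fully home on the shaft, then press it down as far as the sprung shaft goes. Finish still holding the knob with the fingers and pressing it all the way down, and leave the other things on the table where they are.

Things in the scene. Friction and masses are not known exactly. Their poses are not given: they have to be found in the camera images.
- control_box: fixed grey control box, 110 (its x) x 220 (its y) x 60 mm high, face plate on top; origin at the centre of its underside. At its local y = +55 mm it wears a fitted knob like the loose one (top 103 mm above the table); at local y = -50 mm stands the bare D-shaft.
- shaft_seat (a point): centre of the top face of the shaft's shoulder, 70 mm above the table when not pressed; z up, x points to the flat of the D-shaft. The shoulder is a steel disc of 40 mm diameter, 3 mm thick, with an index tab 5 mm wide that reaches to 33 mm from the axis along +x. The knob is home when its underside lies on the shoulder; pressing then moves shoulder, shaft and knob down together.
- shaft_top (a point): top end of the D-shaft, on its axis, 18 mm above shaft_seat, same axes. Shaft diameter 14 mm, flat 2 mm from the axis on the +x side; its top 4 mm taper to a smaller D as a lead-in, 2.3 mm in from the barrel and 1.8 mm in from the flat at the very top.
- plunger (a joint): how far the sprung shaft is pressed down, m: 0 up, 0.006 at the bottom stop. Spring force 3 N at 0, 9 N at 0.006; it comes back up when released.
- dial (a joint): turn of the shaft in the box, rad, 0 when the flat (x of shaft_seat) points along the box's x, positive counter-clockwise from above; very stiff (2 N m), stays as it is.
- knob: the loose black knob, 42 to 84 g, standing upright on the table, bore down; origin at the centre of its underside, z up, x to the pointer side. Round skirt 48 mm in diameter, 10 mm high; above it a grip bar 20 mm thick (across y), 56 mm long (along x), from z = 10 to 41 mm, its side faces parallel and plain, with a white line on top at the pointer end.
- knob_top (a point): centre of the grip bar's top, 41 mm above the knob's underside. From below the knob has a D-shaped bore on its axis, 20 mm deep: diameter 15.6 mm, flat 2.7 mm from the axis on the +x side. It slips over the shaft freely within about 7 degrees of the right angle, binds beyond that and is blocked when far off.
- knob_pointer (a point): tip of the pointer nose, 6 mm wide, on the loose knob's skirt: 30 mm from the knob's axis along its +x, 3 mm above its underside
- bear_stopper: bystander: tan bear-shaped stopper, 38 x 48 x 59 mm, origin at the centre of its underside
- kraft_carton: bystander: small kraft box, 34 x 46 x 56 mm, origin at the centre of its underside
- lid_near: bystander: cream moulded lid, 112 mm diameter, 12 mm high, loose, near the front edge on the right, origin at the centre of its underside
- tape_roll: bystander: kraft tape roll, 107 mm diameter, 25 mm high, origin at the centre of its underside
- moulded_pot: bystander: cream moulded pot, 156 x 153 x 121 mm, origin at the centre of its underside
- pink_marker: bystander: felt marker lying down, 128 x 13 x 15 mm, long along its x, origin at the centre of its underside
Things that resemble listed ones, but are neither listed nor needed, are in the scene too. Of the things that look like the knob, the smallest one is meant.

How it is judged:
By the outcome, as a careful person would: the job done as asked, in the order asked, and still so for the second after the job is handed in, while the arm keeps its last pose, push and grip.
It also fails if it takes over 38 s, if anything falls off the work surface, if the arm or the gripper's body presses on something with over 40 N, if the wrist force passes 120 N, or if a joint passes its speed limit or range.

### The arm

A 6-joint arm with a two-finger parallel gripper is mounted at the origin on a cart in front of the work surface, level with it; the furniture and walls round the work are solid. World frame = base frame: x ahead of the robot, y to its left, z up, the work surface at z = 0. Lengths are in m, angles in degrees, forces in N, time in s.
With the tool pointing down it reaches from about 0.4 to 0.825 m from the base axis. Payload 7 kg.
Tool frame: the origin (TCP) lies on the centre line of the jaws, within the pads' length; the fingertips stand r.tip_reach ahead of it and the grasp point (between the pads) is the TCP (r.tip_reach is the distance from the TCP to the fingertips, in m); z points along the fingers, y is the line along which they close (so a half turn about z gives the same grasp; the last joint's range is limited). The gripper opens to 88 mm and grips with 3 to 60 N. Pads are 19 mm wide; open, the fingers measure 130 mm over their backs; the gripper's body (78 mm by 193 mm) begins 47 mm behind the grasp point.
Start: joints at [81.824, 20.546, 0.682, 0, -70.136, -16.507], TCP at [0.282, 0.613, 0.246] pointing down, gripper open.
Joint ranges: [-176.03, 176.03], [-82.01, 121.73], [-58.28, 71.71], [-173.87, 95.51], [-174.79, -0.11], [-173.66, 173.66]. Speed limits (degrees/s): [136.94, 136.94, 172.46, 180, 180, 180].

### API

Orientations are given as [roll, pitch, yaw] about the fixed x, y, z axes, in that order (R = Rz(yaw) Ry(pitch) Rx(roll)).
In Python, from plant import sensors, cams, r gives the robot as it stands.
- The arm moves only by the tool drive_tool, never from a script. Its argument "rows" is a list of rows, each an object of numbers: "fingers": the gripper's target within -1 to 1 (fully open at 1, half-way at 0, shut at -1); "x", "y", "z": the shift along the tool's x, y, z in m; "spin": the turn about the tool's z in rad. A call has 1 to 10 rows; each row is the pose to reach, as a shift and turn from the pose commanded when the call began, along the tool's axes at that moment; what a row does not reach only later rows make up. A row lasts 1/8 s, in which the tool goes at most 62.5 mm and 10.7 degrees, less where a joint would pass 70% of its speed; a pose out of reach is approached as far as the arm can. A call with a gripper value outside its range is refused whole. The fingers move at their own pace and stop on an object; "newtons" is the grip in N (left out, the last holds). Time passes only in rows, so rows that repeat a pose let the fingers close. It gives the time, the measured TCP pose, the force, the opening and the grip force at its end, in the units of the state.
- sensors.get_state(): the state, without advancing time (a new reading comes with each control period).
- cams.capture(name): name is "scene" or "side" or "wrist"; returns a dict with "pixels" (480x640x3 uint8, red, green, blue), "intrinsics" (3x3 intrinsics, pixels), "k1" (the pictures are not rectified: a ray, as slopes to the right and down, at radius r is drawn at 1 + k1 r^2 times it, then the intrinsics apply), "eye" and "orientation" of the camera in the world; the wrist camera has in their place "T_tool_cam" (4x4, takes a point from camera to tool coordinates, whose origin is the TCP and whose axes are the flange's). Camera axes: x right, y up, looking along -z (the intrinsics and any distortion apply to the point x, -y, -z); pixel columns grow to the right and rows downward; lengths in m; the calibration is good to about 2 mm. A picture is of the moment at which its call begins: read the wrist's pose just before it. There is no depth.
- r.close_job(): hands the job in; it is judged then, once.
The state is a dict: "time_s": time; "joints": joint angles; "qd": joint speeds; "joint_torque": joint torques, N m; "tcp_pos": TCP position; "eef_rot": TCP orientation; "contact_force": force on the tool from outside, world axes, zero at the start; "moment": the same for the moment, N m; "gripper_width": finger opening in m; "gripper_force": force on a finger pad.
Only numpy, scipy, OpenCV 4.12 (cv2) and the standard library are available. Lean on these libraries where they do the work, as an engineer would, in place of code of your own. Each camera call takes 0.05 s, during which the arm holds its last target. There are 200 camera calls.

## Working session

There is one attempt and no reset: what is moved stays moved. The work goes in short steps, Python scripts to look and compute and a tool call to move; the robot and the scene stay as the last step left them, time stands still between calls to the robot, and variables do not carry over. Pictures are saved under pics/ and viewed, at most 10 in all, crops included, and the job is handed in when it is done.

Besides the shell and the picture viewer there is one more tool, called after "Call:" as a command line: name --argument value ..., lists and objects as JSON in quotes. drive_tool: Moves the arm, as the interface text tells. Its arguments: {"type":"object","properties":{"rows":{"type":"array"},"newtons":{"type":"number"}},"required":["rows"]}

```bash
mkdir -p pics
cat > h.py <<'E'
import numpy as np, cv2
from scipy.spatial.transform import Rotation as R
from plant import sensors, cams, r
def rot(o):
    o=np.array(o,float)
    return o if o.shape==(3,3) else R.from_euler('xyz',o,degrees=True).as_matrix()
def cap(n,f=None):
    s=sensors.get_state(); c=cams.capture(n)
    if f: cv2.imwrite('pics/'+f,c['pixels'][:,:,::-1])
    if 'T_tool_cam' in c:
        T=np.eye(4);T[:3,:3]=rot(s['eef_rot']);T[:3,3]=s['tcp_pos'];T=T@np.array(c['T_tool_cam'])
        c['Rm'],c['eye']=T[:3,:3],T[:3,3]
    else: c['Rm']=rot(c['orientation'])
    c['eye']=np.array(c['eye']);return c
def ray(c,u,v):
    K=np.array(c['intrinsics']);d=np.array([(u-K[0,2])/K[0,0],(v-K[1,2])/K[1,1]]);p=d.copy()
    for _ in range(30): p=d/(1+c['k1']*(p@p))
    w=c['Rm']@np.array([p[0],-p[1],-1]);return w/np.linalg.norm(w)
def onz(c,u,v,z):
    d=ray(c,u,v);return c['eye']+d*(z-c['eye'][2])/d[2]
def proj(c,P):
    q=c['Rm'].T@(np.array(P)-c['eye']);p=np.array([q[0],-q[1]])/-q[2];p=p*(1+c['k1']*(p@p))
    K=np.array(c['intrinsics']);return K[0,0]*p[0]+K[0,2],K[1,1]*p[1]+K[1,2]
def tri(c1,a,c2,b):
    d1,d2=ray(c1,*a),ray(c2,*b);e=c2['eye']-c1['eye']
    t=np.linalg.lstsq(np.c_[d1,-d2],e,rcond=None)[0]
    p,q=c1['eye']+t[0]*d1,c2['eye']+t[1]*d2;return (p+q)/2,np.linalg.norm(p-q)
E
python3 - <<'E'
from h import *
a=cap('scene','s0.png');b=cap('side','d0.png');w=cap('wrist','w0.png')
s=sensors.get_state();print({k:s[k] for k in('time_s','tcp_pos','eef_rot','contact_force','gripper_width')},r.tip_reach)
for c in(a,b,w):print(c['eye'],c['intrinsics'],c['k1'],c['Rm'])
E
```

```text
{'time_s': 0.15, 'tcp_pos': array([0.28176072, 0.61299829, 0.24482648]), 'eef_rot': array([ 1.79926232e+02, -6.66794820e-03, -2.46894416e+01]), 'contact_force': array([-0.7087462 , -0.17805401, -0.68858083]), 'gripper_width': 0.0882255769932565} 0.019
[-0.2546043  -0.97964176  0.7143319 ] [[496.67160905   0.         310.66807126]
 [  0.         496.67160905 250.57881183]
 [  0.           0.           1.        ]] -0.005977812179052588 [[ 0.778664    0.29765996 -0.55234131]
 [-0.62708751  0.33964135 -0.70100286]
 [-0.02106254  0.89221202  0.45112534]]
[ 0.5282851  -1.05706924  0.80192251] [[464.10899186   0.         315.58429282]
 [  0.         464.10899186 240.01682398]
 [  0.           0.           1.        ]] -0.05333823255287477 [[ 9.99948839e-01  6.01214318e-03 -8.13465072e-03]
 [-1.01071314e-02  5.61629947e-01 -8.27326809e-01]
 [-4.05343783e-04  8.27366700e-01  5.61661979e-01]]
[0.34326083 0.58460756 0.38420318] [[346.17832934   0.         317.40548208]
 [  0.         346.17832934 235.37456025]
 [  0.           0.           1.        ]] -0.015493937754497394 [[-0.4171573   0.87916654  0.23031714]
 [-0.90883256 -0.404035   -0.10382243]
 [ 0.00177898 -0.25263     0.96756132]]
```

View pics/s0.png

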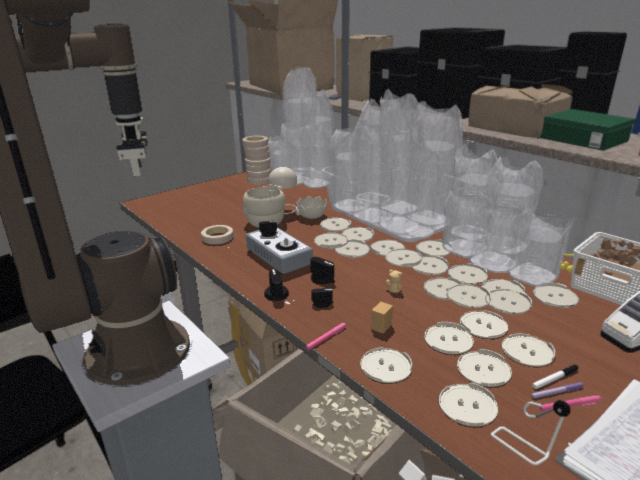

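View pics/d0.png

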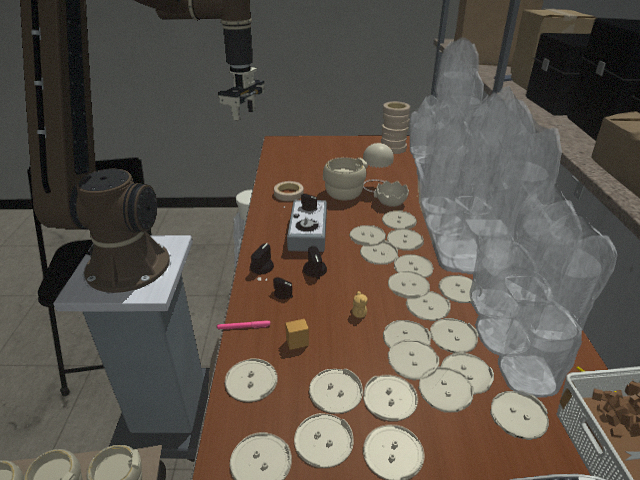

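The scene view shows the box at about (280,248) with the bare shaft at (287,243), and three knob-like things at (275,285), (321,270) and (322,297). In the side view these are the box at (308,225) and the knobs at (262,258), (315,263) and (283,289). The last one looks smallest. I'll zoom in on both.

Run:
```python
from h import *
a=cap('scene');b=cap('side')
A=a['pixels'][210:310,240:350,::-1];B=b['pixels'][190:305,240:335,::-1]
A=cv2.resize(A,(396,360),interpolation=cv2.INTER_CUBIC);B=cv2.resize(B,(380,460),interpolation=cv2.INTER_CUBIC)
o=np.zeros((460,780,3),np.uint8);o[:360,:396]=A;o[:,400:]=B;cv2.imwrite('pics/z.png',o)
for n,p,q in[('K3',(322,305),(283,298)),('K1',(275,297),(262,270)),('K2',(321,282),(315,275)),('sh',(287,243),(307,224)),('fit',(268,229),(310,203))]:
  print(n,onz(a,*p,0 if n[0]=='K' else .07).round(3),onz(b,*q,0 if n[0]=='K' else .07).round(3),tri(a,p,b,q))
```

```text
K3 [ 0.444 -0.135  0.   ] [ 0.452 -0.143  0.   ] (array([ 0.45130023, -0.12861092, -0.00922824]), np.float64(0.005646815470222881))
K1 [ 0.373 -0.022  0.   ] [ 0.388 -0.024  0.   ] (array([ 0.38514362, -0.00498857, -0.01397506]), np.float64(0.0016282351577394647))
K2 [ 0.518 -0.042  0.   ] [ 0.537 -0.048  0.   ] (array([ 0.53667927, -0.02166936, -0.01850875]), np.float64(0.004197143063510858))
sh [0.513 0.107 0.07 ] [0.514 0.106 0.07 ] (array([0.51429048, 0.10899981, 0.06833069]), np.float64(0.0007060804591920173))
fit [0.528 0.228 0.07 ] [0.523 0.231 0.07 ] (array([0.52330208, 0.22210531, 0.07416068]), np.float64(0.0015590717282184454))
```

View pics/z.png

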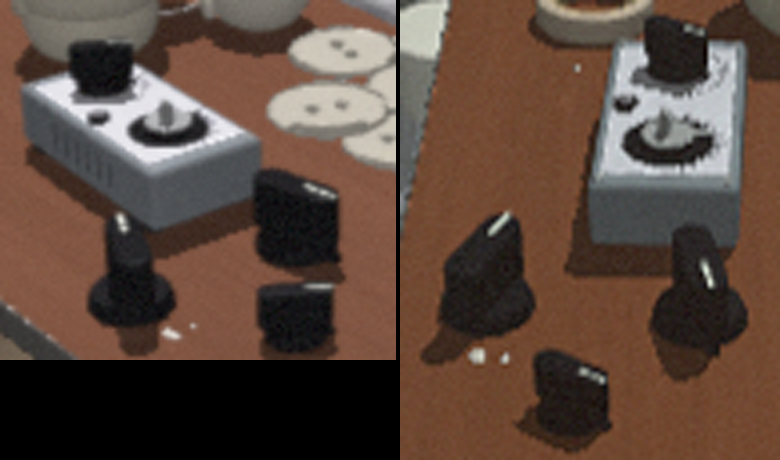

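The zoom shows the smallest knob at scene (322,305) and side (283,298), about (0.45,-0.135) in the world, with its white line towards the right end. The bare shaft is near (0.514,0.108). I'll move the wrist camera over them.

Call:
drive_tool --rows '[{"x":0.442,"y":0.439,"z":0},{"x":0.442,"y":0.439,"z":0},{"x":0.442,"y":0.439,"z":0},{"x":0.442,"y":0.439,"z":0},{"x":0.442,"y":0.439,"z":0},{"x":0.442,"y":0.439,"z":0},{"x":0.442,"y":0.439,"z":0},{"x":0.442,"y":0.439,"z":0},{"x":0.442,"y":0.439,"z":0},{"x":0.442,"y":0.439,"z":0}]'

```text
invalid input
```

Run:
```python
from h import *
import pickle
w=cap('wrist','w1.png');pickle.dump(w,open('w1.pkl','wb'))
s=sensors.get_state();print(s['time_s'],s['tcp_pos'],s['eef_rot'])
for P in[(.514,.108,.07),(.523,.222,.07),(.45,-.135,0),(.5,-.035,0)]:print(np.round(proj(w,P)))
```

```text
0.3 [0.28183905 0.61317162 0.24522227] [ 1.79967930e+02 -3.49312164e-03 -2.46858169e+01]
[ 839. -373.]
[ 683. -317.]
[ 994. -300.]
[ 888. -321.]
```

View pics/w1.png

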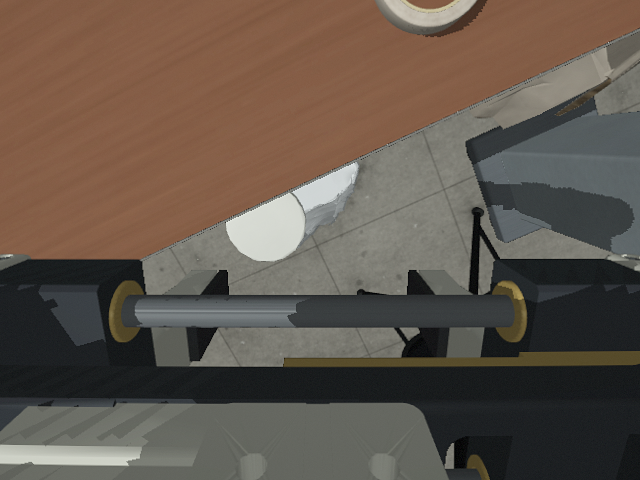

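The camera sees only the upper half, towards tool +x, and the move was refused, probably because "fingers" was missing. I'll retry with a standoff that shows both shaft and knob.

Call:
drive_tool --rows '[{"fingers":1,"x":0.349,"y":0.404,"z":0,"spin":0},{"fingers":1,"x":0.349,"y":0.404,"z":0,"spin":0},{"fingers":1,"x":0.349,"y":0.404,"z":0,"spin":0},{"fingers":1,"x":0.349,"y":0.404,"z":0,"spin":0},{"fingers":1,"x":0.349,"y":0.404,"z":0,"spin":0},{"fingers":1,"x":0.349,"y":0.404,"z":0,"spin":0},{"fingers":1,"x":0.349,"y":0.404,"z":0,"spin":0},{"fingers":1,"x":0.349,"y":0.404,"z":0,"spin":0},{"fingers":1,"x":0.349,"y":0.404,"z":0,"spin":0},{"fingers":1,"x":0.349,"y":0.404,"z":0,"spin":0}]' --newtons 30

```text
time_s: 1.55
tcp_pos: [0.4305, 0.0985, 0.2457]
eef_rot: [-180.0, -0.0, -24.9]
contact_force: [-0.6, -0.9, -0.1]
gripper_width: 0.0877
gripper_force: 0.0
```

Run:
```python
from h import *
import pickle
w=cap('wrist','w2.png');pickle.dump(w,open('w2.pkl','wb'))
s=sensors.get_state();print(s['time_s'],s['tcp_pos'],s['eef_rot'])
for P in[(.514,.108,.07),(.523,.222,.07),(.45,-.135,0),(.5,-.035,0)]:print(np.round(proj(w,P)))
```

```text
1.6 [0.43040491 0.09955505 0.24571042] [-1.79973902e+02 -9.01712353e-03 -2.48300652e+01]
[267. 140.]
[151. 186.]
[511.  98.]
[405.  94.]
```

View pics/w2.png

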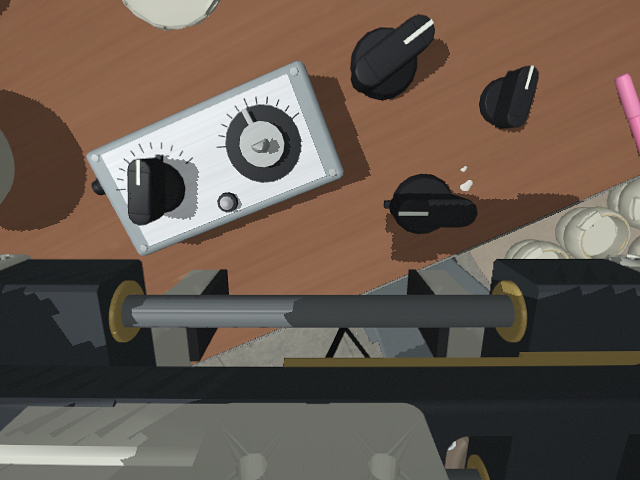

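The wrist view shows the box with bare shaft shoulder at about (264,146), its tab towards (248,114). The loose small knob is at about (505,103), with its white line from (527,90) to (533,66). I'll enlarge both regions.

Run:
```python
from h import *
im=cv2.imread('pics/w2.png')
A=cv2.resize(im[95:190,215:310],None,fx=4,fy=4,interpolation=cv2.INTER_CUBIC)
B=cv2.resize(im[50:145,465:560],None,fx=4,fy=4,interpolation=cv2.INTER_CUBIC)
B=cv2.convertScaleAbs(B,alpha=2.5,beta=20)
cv2.imwrite('pics/z2.png',np.hstack([A,B]))
```

```text
(no output)
```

View pics/z2.png

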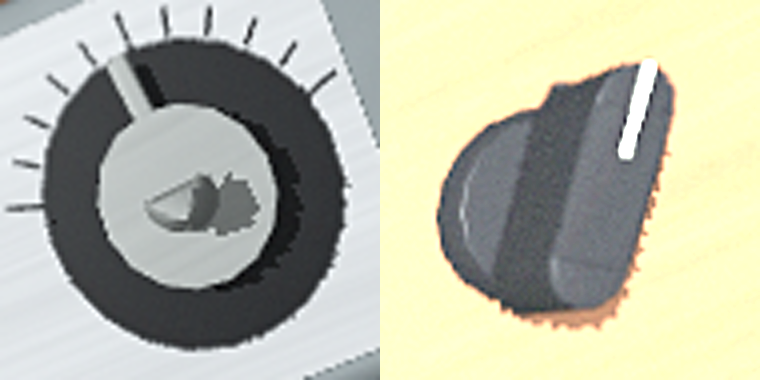

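Left crop: shoulder disc centre (188,196), tab tip (121,59). Right crop: bar ends (655,62) and (590,308), white line from (650,62) to (626,155). I'll turn these into world estimates.

Run:
```python
from h import *
import pickle
w=pickle.load(open('w2.pkl','rb'))
L=lambda x,y:(215+x/4-.4,95+y/4-.4); K=lambda x,y:(465+(x-380)/4-.4,50+y/4-.4)
s=onz(w,*L(188,196),.07);t=onz(w,*L(121,59),.07);v=t-s
print('seat',s,'tab',np.linalg.norm(v),np.degrees(np.arctan2(v[1],v[0])))
print('discdia',np.linalg.norm(onz(w,*L(99,196),.07)-onz(w,*L(277,196),.07)))
a=onz(w,*K(655,62),.041);b=onz(w,*K(590,308),.041);v=a-b
print('knobtop',(a+b)/2,'len',np.linalg.norm(v),np.degrees(np.arctan2(v[1],v[0])))
a=onz(w,*K(650,62),.041);b=onz(w,*K(626,155),.041);v=a-b
print('line',np.linalg.norm(v),np.degrees(np.arctan2(v[1],v[0])),a,b)
```

```text
seat [0.51365908 0.1138666  0.07      ] tab 0.03157211004514427 0.11902141348021046
discdia 0.03926141359200646
knobtop [ 0.45057238 -0.12564576  0.041     ] len 0.05478389787000494 -32.78343364675641
line 0.020207724686391412 -32.51076047820242 [ 0.47407998 -0.13941929  0.041     ] [ 0.457039   -0.12855849  0.041     ]
```

Sizes agree with the given ones: disc 39 mm, tab 31.6 mm, bar 55 mm. I'll move near the knob for a second, closer view.

Call:
drive_tool --rows '[{"fingers":1,"x":0.053,"y":0.187,"z":0.06,"spin":0.136},{"fingers":1,"x":0.053,"y":0.187,"z":0.06,"spin":0.136},{"fingers":1,"x":0.053,"y":0.187,"z":0.06,"spin":0.136},{"fingers":1,"x":0.053,"y":0.187,"z":0.06,"spin":0.136},{"fingers":1,"x":0.053,"y":0.187,"z":0.06,"spin":0.136}]'

```text
time_s: 2.22
tcp_pos: [0.4001, -0.0918, 0.1852]
eef_rot: [180.0, 0.0, -32.6]
contact_force: [0.2, -0.2, 0.2]
gripper_width: 0.0879
gripper_force: 0.0
```

Run:
```python
from h import *
import pickle
w=cap('wrist','w3.png');pickle.dump(w,open('w3.pkl','wb'))
s=sensors.get_state();print(s['time_s'],s['tcp_pos'],s['eef_rot'])
p=np.round(proj(w,(.4505,-.1256,.03))).astype(int);print(p)
x0,y0=np.clip(p-80,0,[480,320]);print(x0,y0)
A=cv2.resize(cv2.imread('pics/w3.png')[y0:y0+160,x0:x0+160],None,fx=3.5,fy=3.5,interpolation=cv2.INTER_CUBIC)
cv2.imwrite('pics/z3.png',cv2.convertScaleAbs(A,alpha=2,beta=20))
```

```text
2.275 [ 0.40060851 -0.09116608  0.18559835] [ 1.79998688e+02 -6.99426303e-04 -3.24960475e+01]
[319 154]
239 74
```

View pics/z3.png

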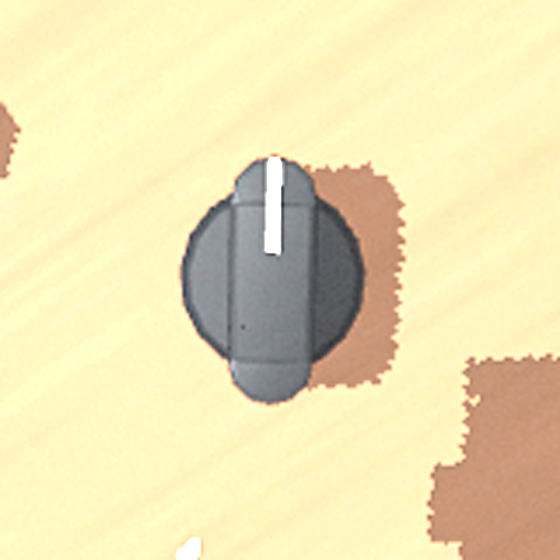

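The knob is sharp here. Bar top ends are at crop (276,157) and (271,403), and the line runs from (275,158) to (272,253), so it is almost aligned with tool x. I'll triangulate against the previous view.

Run:
```python
from h import *
import pickle
w2=pickle.load(open('w2.pkl','rb'));w=pickle.load(open('w3.pkl','rb'))
K=lambda x,y:(465+(x-380)/4-.4,50+y/4-.4); M=lambda x,y:(239+x/3.5-.4,74+y/3.5-.4)
for n,p,q in[('tip',(655,62),(276,157)),('tail',(590,308),(271,403)),('lineo',(650,62),(275,158)),('linei',(626,155),(272,253))]:
  print(n,tri(w2,K(*p),w,M(*q)),onz(w,*M(*q),.041))
a=onz(w,*M(276,157),.041);b=onz(w,*M(271,403),.041);v=a-b;c=(a+b)/2
print(c,np.linalg.norm(v),np.degrees(np.arctan2(v[1],v[0])))
s=sensors.get_state();d=rot(s['eef_rot']).T@(np.array([c[0],c[1],.033])-s['tcp_pos']);print(s['eef_rot'],d)
# seat height: scene vs wrist
a=cap('scene');b=cap('side')
print(np.round(proj(a,(.5137,.1139,.07))),np.round(proj(b,(.5137,.1139,.07))),np.round(proj(a,(.5137,.1139,.088))),np.round(proj(b,(.5137,.1139,.088))))
for c,n in((a,'s'),(b,'d')):
  u,v=np.round(proj(c,(.5137,.1139,.078))).astype(int)
  print(cv2.cvtColor(c['pixels'],cv2.COLOR_RGB2GRAY)[v-14:v+14,u-15:u+16])
```

```text
tip (array([ 0.47374233, -0.1393266 ,  0.04290044]), np.float64(8.295932143317529e-05)) [ 0.47389489 -0.13940771  0.041     ]
tail (array([ 0.42840332, -0.10916143,  0.04419244]), np.float64(0.0005260482491142637)) [ 0.42834024 -0.10898085  0.041     ]
lineo (array([ 0.47395676, -0.13911786,  0.04143997]), np.float64(0.0002987414534404882)) [ 0.47383562 -0.13910571  0.041     ]
linei (array([ 0.45705067, -0.12752155,  0.04275106]), np.float64(0.00033499725979279564)) [ 0.45688361 -0.12748689  0.041     ]
[ 0.45111757 -0.12419428  0.041     ] 0.05478156630823264 -33.73974847425593
[ 1.79998688e+02 -6.99426303e-04 -3.24960475e+01] [0.06034303 0.00071788 0.1525991 ]
[286. 242.] [307. 223.] [286. 237.] [307. 217.]
[[ 23  21  27  15  26  28  46  50  47  49  42  34  30  29  35  32  32  30
   39  35  31  37  34  25  34  31  38  39  36  42  37]
 [ 23  21  16  18  18  33  78  69  56  49  38  36  34  39  34  40  41  37
   44  39  45  49  50  51  54  53  56  63  71  71  84]
 [ 23  22  16  25  18  66 168 152 104  70  68  69  67  67  71  81  87  88
   87 101 103 105 107 121 123 127 125 126 128 12
[... 6145 characters left out ...]
   36  34  41  39  36  26  94 115 189 185 208 216 173]
 [206 206 201 208 211 164  69  37  29  29  40  29  34  35  28  34  35  34
   37  37  35  29 111  77 177 172 184 206 208 213 169]
 [205 205 202 205 205 213 164 162 125  58  52  29  28  30  31  28  31  26
   31  60  48  77 189 172 212 208 206 207 209 211 161]
 [205 202 201 202 202 207 216 217 194 164 158 117 116 118 118 117 116 157
   88 159 161 139 212 212 208 210 206 207 209 213 153]
 [201 203 211 208 203 196 200 204 204 226 229 205 207 190 187 194 189 214
  147 213 214 191 214 213 207 212 211 206 211 214 161]
 [172 171 184 182 166 163 161 164 164 192 194 196 193 170 169 180 175 180
  148 176 180 192 185 182 181 180 180 182 182 188 149]]
```

Triangulated heights are 41–44 mm against 41 given, so the knob is at (0.451,-0.124) with yaw about -33.5°. Going to grasp.

Call:
drive_tool --rows '[{"fingers":1,"x":0.06,"y":0.001,"z":0.03,"spin":0.015},{"fingers":1,"x":0.06,"y":0.001,"z":0.08,"spin":0.015},{"fingers":1,"x":0.06,"y":0.001,"z":0.12,"spin":0.015},{"fingers":1,"x":0.06,"y":0.001,"z":0.152,"spin":0.015},{"fingers":1,"x":0.06,"y":0.001,"z":0.152,"spin":0.015},{"fingers":-1,"x":0.06,"y":0.001,"z":0.152,"spin":0.015},{"fingers":-1,"x":0.06,"y":0.001,"z":0.152,"spin":0.015},{"fingers":-1,"x":0.06,"y":0.001,"z":0.152,"spin":0.015},{"fingers":-1,"x":0.06,"y":0.001,"z":0.152,"spin":0.015},{"fingers":-1,"x":0.06,"y":0.001,"z":0.152,"spin":0.015}]' --newtons 45

```text
time_s: 3.62
tcp_pos: [0.4505, -0.1247, 0.0338]
eef_rot: [-180.0, -0.0, -33.3]
contact_force: [-0.0, 0.9, -0.1]
gripper_width: 0.0433
gripper_force: 0.0
```

Call:
drive_tool --rows '[{"fingers":-1,"x":0,"y":0,"z":0,"spin":0},{"fingers":-1,"x":0,"y":0,"z":0,"spin":0},{"fingers":-1,"x":0,"y":0,"z":0,"spin":0},{"fingers":-1,"x":0,"y":0,"z":0,"spin":0},{"fingers":-1,"x":0,"y":0,"z":0,"spin":0},{"fingers":-1,"x":0,"y":0,"z":0,"spin":0}]'

```text
time_s: 4.38
tcp_pos: [0.4504, -0.1246, 0.0335]
eef_rot: [180.0, 0.0, -33.3]
contact_force: [0.7, -0.3, -0.5]
gripper_width: 0.02
gripper_force: 45.0
```

Knob gripped (20 mm opening, 45 N). I'll lift, turn and go to a standoff from which I can re-measure the shaft.

Call:
drive_tool --rows '[{"fingers":-1,"x":0,"y":0,"z":-0.06,"spin":0},{"fingers":-1,"x":0,"y":0,"z":-0.12,"spin":0},{"fingers":-1,"x":-0.1356,"y":-0.1965,"z":-0.13,"spin":-0.583},{"fingers":-1,"x":-0.1356,"y":-0.1965,"z":-0.13,"spin":-0.583},{"fingers":-1,"x":-0.1356,"y":-0.1965,"z":-0.13,"spin":-0.583},{"fingers":-1,"x":-0.1356,"y":-0.1965,"z":-0.13,"spin":-0.583},{"fingers":-1,"x":-0.1356,"y":-0.1965,"z":-0.13,"spin":-0.583},{"fingers":-1,"x":-0.1356,"y":-0.1965,"z":-0.13,"spin":-0.583}]'

```text
time_s: 5.38
tcp_pos: [0.4446, 0.114, 0.1633]
eef_rot: [180.0, 0.0, 0.1]
contact_force: [0.6, -0.6, -0.7]
gripper_width: 0.0199
gripper_force: 45.0
```

Run:
```python
from h import *
import pickle
w=cap('wrist','w4.png');pickle.dump(w,open('w4.pkl','wb'))
s=sensors.get_state();print(s['time_s'],s['tcp_pos'],s['eef_rot'],s['gripper_width'])
print(np.round(proj(w,(.5137,.1139,.07))))
cv2.imwrite('pics/z4.png',cv2.resize(cv2.imread('pics/w4.png')[0:340,150:490],(780,590) if 0 else (590,590),interpolation=cv2.INTER_CUBIC))
```

```text
5.425 [0.44471906 0.11343301 0.16328265] [1.79975039e+02 4.37705544e-02 4.64671559e-02] 0.019781382357516832
[317. 143.]
```

View pics/z4.png

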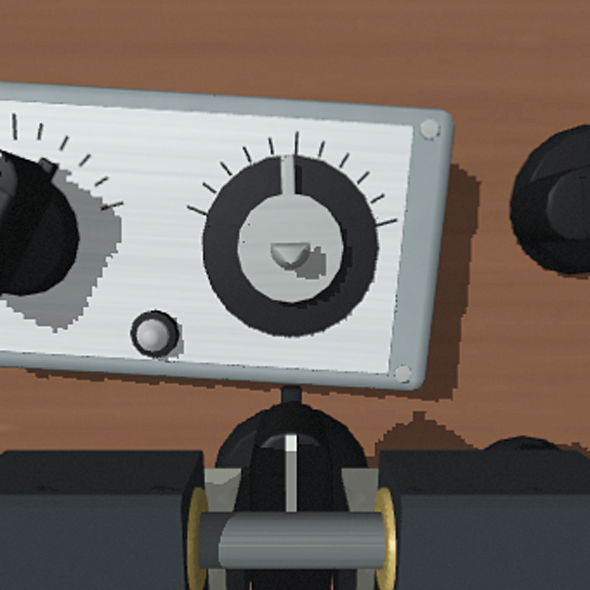

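The view shows the shaft shoulder disc at crop (290,247), its tab tip at (288,157), and the held knob's pointer nose tip at (291,388). Pointer and tab look aligned. I'll compute the offsets.

Run:
```python
from h import *
import pickle
w=pickle.load(open('w4.pkl','rb'));w2=pickle.load(open('w2.pkl','rb'));s=sensors.get_state()
g=cv2.cvtColor(w['pixels'],cv2.COLOR_RGB2GRAY)
m=np.uint8((g>100)&(g<215));m[:109]=0;m[:, :280]=0;m[:,352:]=0;m[180:]=0
n,l,st,ce=cv2.connectedComponentsWithStats(m);print(st[1:].tolist())
i=l[150,300] or 1+np.argmax(st[1:,4]);c=max(cv2.findContours(np.uint8(l==i),0,1)[0],key=cv2.contourArea)
print('ellipse',cv2.fitEllipse(cv2.convexHull(c)))
Z=lambda x,y:(150+x/1.735-.3,y/1.735-.3)
c0=Z(290.5,247.5);S=onz(w,*c0,.07);T=onz(w,*Z(288,157),.07);v=T-S
print('px',c0,'seat',S,'tab',np.linalg.norm(v),np.degrees(np.arctan2(v[1],v[0])))
print('tri',tri(w,c0,w2,(261.6,143.6)),tri(w,Z(288,157),w2,(244.9,109.4)))
N=onz(w,*Z(291,388),.1298+.005);print('nose',N,N-s['tcp_pos'])
print('shift for centre',rot(s['eef_rot']).T@(np.r_[S[:2],s['tcp_pos'][2]]-s['tcp_pos']),s['tcp_pos'])
```

```text
[[287, 109, 61, 65, 2911], [280, 178, 2, 2, 2]]
ellipse ((316.8038635253906, 141.79946899414062), (60.37738037109375, 63.893463134765625), 178.2701873779297)
px (317.1351585014409, 142.35129682997118) seat [0.51385338 0.11404052 0.07      ] tab 0.03172063868348874 1.7715418063906276
tri (array([0.51381495, 0.11406216, 0.0684475 ]), np.float64(0.00010568271790216772)) (array([0.54667347, 0.11507123, 0.06162703]), np.float64(0.000158684228682659))
nose [0.47453581 0.11380678 0.1348    ] [ 0.02981675  0.00037377 -0.02848265]
shift for centre [ 6.91347747e-02 -5.51412670e-04 -5.30550804e-05] [0.44471906 0.11343301 0.16328265]
```

The seat is at (0.5138,0.1140), triangulated height 68 mm against 70 given. The nose is 30 mm ahead of the TCP and the angle is within about 1°. Going over the shaft and lowering.

Call:
drive_tool --rows '[{"fingers":-1,"x":0.069,"y":0,"z":0,"spin":-0.01},{"fingers":-1,"x":0.069,"y":0,"z":0,"spin":-0.01},{"fingers":-1,"x":0.069,"y":0,"z":0.02,"spin":-0.01},{"fingers":-1,"x":0.069,"y":0,"z":0.035,"spin":-0.01},{"fingers":-1,"x":0.069,"y":0,"z":0.04,"spin":-0.01},{"fingers":-1,"x":0.069,"y":0,"z":0.044,"spin":-0.01},{"fingers":-1,"x":0.069,"y":0,"z":0.048,"spin":-0.01},{"fingers":-1,"x":0.069,"y":0,"z":0.05,"spin":-0.01},{"fingers":-1,"x":0.069,"y":0,"z":0.05,"spin":-0.01}]'

```text
time_s: 6.55
tcp_pos: [0.5142, 0.1143, 0.1137]
eef_rot: [-180.0, -0.0, 0.7]
contact_force: [0.0, -0.8, -0.1]
gripper_width: 0.0195
gripper_force: 45.0
```

It slid 8 mm onto the shaft with no force. Continuing to home.

Call:
drive_tool --rows '[{"fingers":-1,"x":0,"y":0,"z":0.004,"spin":0},{"fingers":-1,"x":0,"y":0,"z":0.008,"spin":0},{"fingers":-1,"x":0,"y":0,"z":0.011,"spin":0},{"fingers":-1,"x":0,"y":0,"z":0.012,"spin":0},{"fingers":-1,"x":0,"y":0,"z":0.012,"spin":0}]'

```text
time_s: 7.18
tcp_pos: [0.5141, 0.1141, 0.1017]
eef_rot: [180.0, -0.0, 0.6]
contact_force: [-1.5, 0.4, 3.1]
gripper_width: 0.0195
gripper_force: 45.0
```

Spring contact is felt at about 3 N. Pressing on to the stop.

Call:
drive_tool --rows '[{"fingers":-1,"x":0,"y":0,"z":0.002,"spin":0},{"fingers":-1,"x":0,"y":0,"z":0.004,"spin":0},{"fingers":-1,"x":0,"y":0,"z":0.004,"spin":0},{"fingers":-1,"x":0,"y":0,"z":0.004,"spin":0}]' --newtons 55

```text
time_s: 7.68
tcp_pos: [0.5142, 0.1141, 0.0979]
eef_rot: [-180.0, -0.0, 0.7]
contact_force: [-2.6, -0.4, 6.4]
gripper_width: 0.0196
gripper_force: 55.0
```

Call:
drive_tool --rows '[{"fingers":-1,"x":0,"y":0,"z":0.001,"spin":0},{"fingers":-1,"x":0,"y":0,"z":0.002,"spin":0},{"fingers":-1,"x":0,"y":0,"z":0.002,"spin":0},{"fingers":-1,"x":0,"y":0,"z":0.002,"spin":0}]'

```text
time_s: 8.18
tcp_pos: [0.5143, 0.1141, 0.0973]
eef_rot: [-180.0, -0.1, 0.7]
contact_force: [-8.7, 0.3, 20.2]
gripper_width: 0.0197
gripper_force: 55.0
```

The force jumps from 6 to 20 N at z = 0.0973, and 0.0975 was expected for home plus 6 mm, so it is at the stop. Checking with a picture.

Run:
```python
from h import *
a=cap('scene');b=cap('side');w=cap('wrist')
s=sensors.get_state();print(s['time_s'],s['tcp_pos'],s['contact_force'],s['moment'],s['gripper_force'])
f=lambda c,x,y,h:cv2.resize(c['pixels'][y:y+h,x:x+h,::-1],(390,390),interpolation=cv2.INTER_CUBIC)
cv2.imwrite('pics/z5.png',np.hstack([f(b,250,150,130),cv2.resize(w['pixels'][100:340,200:440,::-1],(390,390))]))
```

```text
8.325 [0.51427591 0.11414708 0.09725775] [-8.38995686 -0.56136649 20.29897336] [-0.11266004  3.23512136 -0.04259368] 55.00603700056672
```

View pics/z5.png

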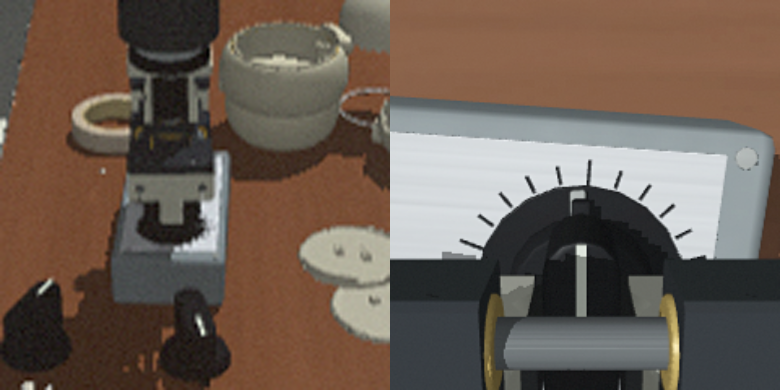

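The knob sits down on the shoulder, with its nose at crop (579,206) right over the tab at (578,194). The fingers hold it pressed at the stop and the other things are undisturbed. Handing in.

```bash
python3 -c "
from plant import r;print(r.close_job())"
```

```text
the job is handed in; nothing more can be done
None
```

The knob is home on the D-shaft with its pointer over the index tab, and the fingers still hold it pressed against the bottom stop at about 20 N; I handed the job in at 8.3 s, and no verdict came back.

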